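# Bench-check an interlocking rim deadlock

## Robot

A 7-joint arm with a two-finger parallel gripper is mounted at the origin on a cart in front of the work surface, level with it; the furniture and walls round the work are solid. World frame = base frame: x ahead of the robot, y to its left, z up, the work surface at z = 0. Lengths are in m, angles in degrees, forces in N, time in s.
With the tool pointing down it reaches from about 0.35 to 0.775 m from the base axis. Payload 3.1 kg.
Tool frame: the origin (TCP) lies on the centre line of the jaws, within the pads' length; the fingertips stand 17 mm ahead of it and the grasp point (between the pads) lies 2 mm behind it (robot.tip_reach is the distance from the TCP to the fingertips, in m); z points along the fingers, y is the line along which they close (so a half turn about z gives the same grasp; the last joint's range is limited). The gripper opens to 85 mm and grips with 20 to 120 N. Pads are 22 mm wide; open, the fingers measure 114 mm over their backs; the gripper's body (76 mm by 85 mm) begins 54 mm behind the grasp point. The pads swing forward as they close: fully open they stand 13 mm farther back than shut.
Start: joints at [71.752, 17.813, 0.802, 86.603, -0.252, 75.585, -1.558], TCP at [0.15, -0.529, 0.248] pointing down, gripper open.
Joint ranges: [-154.91, 154.91], [-16.99, 109.72], [-72.82, 74.43], [7.12, 147.25], [-82.49, 262.49], [11.32, 116.49], [-174.64, 174.64]. Speed limits (degrees/s): [159.86, 159.86, 180, 180, 180, 180, 180].

## Interface

Orientations are given as [roll, pitch, yaw] about the fixed x, y, z axes, in that order (R = Rz(yaw) Ry(pitch) Rx(roll)).
In Python, from station import robot, fingers, vision, workorder, recognise gives the robot as it stands. Calls block until the motion is done:
- robot.move_to(position, orientation): joint-space move of the TCP to a pose.
- robot.line_to(position, orientation=None, velocity=0.15, f_stop=None): straight line of the TCP; orientation=None keeps the orientation; velocity is the mean speed in m/s. With f_stop (N) it stops when the force on the tool has changed by that much, and returns True; else False.
- robot.move_j(angles): joint-space move.
- fingers.gripper_to(opening, force=None): opening from 0.0 (shut) to 1.0 (fully open); force is the grip in N (None keeps the last); returns when the fingers have stopped.
- robot.pause(seconds).
- robot.inverse_kinematics(position, orientation): joint angles nearest the present ones, or None.
- vision.grab_frame(name): name is "side" or "top" or "wrist"; returns the picture (480x640x3 uint8, red, green, blue); there is no depth.
- vision.calibration(name): a dict with "mtx" (3x3 intrinsics, pixels), "extrinsics" (4x4, takes a point from world to camera coordinates); the wrist camera has in their place "T_tool_cam" (4x4, takes a point from camera to tool coordinates, whose origin is the TCP and whose axes are the flange's). Camera axes: x right, y up, looking along -z (the intrinsics and any distortion apply to the point x, -y, -z); pixel columns grow to the right and rows downward; lengths in m; the calibration is good to about 2 mm. The wrist camera is an equidistant fisheye: a pixel r from the principal point sees the ray r / f radians off the axis. A picture is of the moment at which its call begins: read the wrist's pose just before it. calibration takes no time and is no camera call.
A pose or a line that the arm cannot do raises robot.PlanningError and nothing moves.
- workorder.close_job(): hands the job in; it is judged then, once.
Trained networks look in the newest picture that a camera, given by its name, has taken for a name from the list of things; names that differ only in an ending like _2 or _b are one class to them, and where a whole thing is asked for, a point or a joint stands for the part that bears it (a point fixed in the world has none). Each returns a list of dicts, best first, with "p" (0 to 1); they miss things now and then, are a little off and sometimes report something else, mostly with a low value. They report only what shows in the picture. A call takes as long as a camera call. They do not tell look-alikes from the thing itself.
- recognise(label, camera): "rect" ([centre column, centre row, width, height] in pixels, round what is visible of it).
Readings, each from a call of its own:
- robot.current_time_s(): time.
- robot.current_joint_positions(): joint angles.
- robot.current_dq(): joint speeds.
- robot.current_joint_torque(): joint torques, N m.
- robot.current_tool_pos(): TCP position.
- robot.current_eef_rot(): TCP orientation.
- robot.current_contact_force(): force on the tool from outside, world axes, zero at the start.
- robot.current_torque(): the same for the moment, N m.
- robot.current_finger_gap(): opening from 0.0 (shut) to 1.0 (fully open).
- robot.current_gripper_force(): force on a finger pad.
Only numpy, scipy, OpenCV 4.12 (cv2) and the standard library are available. Lean on these libraries where they do the work, as an engineer would, in place of code of your own. Each camera call takes 0.05 s, during which the arm holds its last target. There are 200 camera calls.

## Task

Check that this interlocking deadlock and its keeper lock together before they go to the customer. The bolt was left part thrown: turn the winged thumbturn right back to its stop to draw the pins in, slide the jamb piece along its track fully home against the door piece so that the keeper's rings mesh between the lock's knuckles, then turn the thumbturn all the way to throw the bolt through the rings. Leave it locked, do not knock the brass door knob beside the wings, and leave the loose things round it where they are.

Things in the scene. Friction and masses are not known exactly. Their poses are not given: they have to be found in the camera images.
- mockup: Wooden door-and-jamb mock-up, immovable. Base board 184 (x) x 250 (y) x 15 mm, covers x -76..108, y -195..55 mm. Origin: on the bench, under the thumbturn's axis; z up, +y from jamb piece to lock, +x to the door knob; yaw within 0.3 rad of the world. Grey lock case (x -64..36, y -40..43 mm, top 63 mm over the bench) on the door piece at the +y end (wood top 35 mm over the bench).
- door_edge (a point): Edge of the door piece that the jamb piece must meet: mock-up x -14, y -45, 25 mm over the bench. Two battens (tops 27 mm over the bench), 117 mm apart (centres), run from here to -y as the jamb's track: 1.5 mm play each side, open at the -y end, nothing in it but the jamb piece.
- knuckles (a point): Middle of the lock's three grey knuckles, 18 mm wide, which stand out of the case over the door edge to y -64.5 mm of the mock-up, 37 mm apart in x, 40 to 56 mm over the bench. Two 8 mm steel pins slide out of the first two toward +x, 24 mm at full throw. While they are out the jamb piece cannot get home.
- jamb: Jamb piece, loose, 0.25 to 0.5 kg: wooden block 104 (x) x 60 (y) x 20 mm lying in the track; on it a grey keeper (top 60 mm over the bench) with two 14 mm wide rings toward +y. Origin: centre of the block's underside; axes like the mock-up's. In the mock-up's frame: x -14, starts at y -110 to -140 mm; home, block touching the door edge, y -75 mm. 1 to 4 N slide it.
- jamb_back (a point): Middle of the block's flat wooden back (-y) face, which is 104 mm wide, 15 to 35 mm over the bench; 30 mm behind the jamb's origin. A push here toward the mock-up's +y slides it home. The base board's top (15 mm over the bench) goes on behind it.
- thumbturn (a joint): Angle of the brass winged thumbturn, axis vertical. 0: stop, pins drawn in, wings along the mock-up's x (one at the door knob, one toward the robot). 1.571: stop, fully thrown, wings along y. Grows clockwise seen from above: the -x wing goes to +y. Starts at 0.8 to 1.35. Stays where left; about 0.1 N m (4 N at a wing) turns it; 15.3 mm of pin travel per rad.
- turn_axis (a point): Point on the thumbturn's axis at mid height of the wings, 78 mm over the bench. Two upright ear-shaped wings, 7 mm thick, reach 34 mm to either side (68 mm tip to tip), 66.5 to 89.5 mm over the bench; the hub between them is 19 mm across. Just under them: case top (63 mm) and a flat rose (64.5 mm, 33 mm across).
- door_knob: Brass door knob fixed on the door piece, 72 mm from the thumbturn's axis toward +x. Origin: centre of its underside, 35 mm over the bench. Rose 66 mm across, 16 mm high; ball 54 mm across, 59 to 103 mm over the bench, 11 mm from the tip of a wing that points at it. Do not knock it.
- rim_cylinder: Bystander: brass rim lock cylinder, 35 mm across, 64 mm high, standing loose on the base board on the +x side of the track; origin under its centre.
- screwdriver: Bystander: yellow screwdriver, 180 mm long, 24 mm thick, lying loose along the +y end of the mock-up; origin under its middle.
- oil_bottle: Bystander: white oil bottle with red nozzle, 43 mm across, 127 mm high, standing loose beyond the screwdriver; origin under its centre.
- pin_vial: Bystander: amber vial with white cap, 40 mm across, 70 mm high, standing loose beyond the screwdriver; origin under its centre.
- padlock: Bystander: brass padlock, 72 x 47 x 20 mm, lying loose near the bench's front edge, far on the robot's left; origin under its middle.
- keys: Bystander: bunch of keys, about 100 x 120 x 8 mm, lying loose near the front edge on the robot's right; origin under its middle.
There are look-alikes about, which are no part of the job. What is shaped like the jamb but pink is not meant.

How it is judged:
By the outcome, as a careful person would: the job done as asked, in the order asked, and still so for the second after the job is handed in, with the robot touching nothing.
It also fails if it takes over 48 s, if anything falls off the work surface, if the arm or the gripper's body presses on something with over 40 N, if the wrist force passes 120 N, or if a joint passes its speed limit or range.

## Working session

There is one attempt and no reset: what is moved stays moved. The work goes in short steps, each a Python script; the robot and the scene stay as the last script left them, time stands still between calls to the robot, and variables do not carry over. Pictures are saved under pics/ and viewed, at most 10 in all, crops included, and the job is handed in when it is done.

```bash
ls; mkdir -p pics; python3 - <<'E'
from station import robot, fingers, vision, workorder, recognise
import cv2,numpy as np
for n in ["top","side"]:
    im=vision.grab_frame(n); cv2.imwrite(f"pics/{n}0.png",im[:,:,::-1])
    c=vision.calibration(n); print(n,{k:(np.round(v,4).tolist() if not isinstance(v,str) else v) for k,v in c.items()})
    for l in ["mockup","jamb","thumbturn","door_knob","rim_cylinder"]:
        print(l,[(np.round(d["rect"]).tolist(),round(d["p"],2)) for d in recognise(l,n)[:3]])
c=vision.calibration("wrist");print(c)
print(robot.current_time_s(),robot.current_tool_pos(),robot.current_eef_rot(),robot.tip_reach)
E
```

```text
pics
top {'mtx': [[599.694, 0.0, 324.0034], [0.0, 599.694, 225.0243], [0.0, 0.0, 1.0]], 'extrinsics': [[0.012, -0.9999, 0.0015, 0.1274], [0.9758, 0.0121, 0.2184, -0.5443], [-0.2184, -0.0012, 0.9759, -1.3155], [0.0, 0.0, 0.0, 1.0]]}
mockup [([293.0, 234.0, 109.0, 90.0], 0.6)]
jamb [([407.0, 262.0, 49.0, 49.0], 0.79), ([313.0, 242.0, 34.0, 44.0], 0.68)]
thumbturn [([260.0, 232.0, 29.0, 18.0], 0.74)]
door_knob [([266.0, 203.0, 22.0, 36.0], 0.83)]
rim_cylinder [([308.0, 206.0, 13.0, 13.0], 0.54)]
side {'mtx': [[459.7485, 0.0, 322.6599], [0.0, 459.7485, 245.3936], [0.0, 0.0, 1.0]], 'extrinsics': [[-0.8309, -0.5562, 0.0164, 0.5235], [0.3662, -0.5245, 0.7686, -0.2216], [-0.4189, 0.6446, 0.6395, -1.0066], [0.0, 0.0, 0.0, 1.0]]}
mockup [([309.0, 306.0, 128.0, 94.0], 0.72)]
jamb [([386.0, 250.0, 33.0, 41.0], 0.92), ([330.0, 290.0, 45.0, 40.0], 0.73)]
thumbturn [([295.0, 303.0, 12.0, 24.0], 0.7)]
door_knob [([268.0, 291.0, 27.0, 33.0], 0.63)]
rim_cylinder [([298.0, 275.0, 10.0, 19.0], 0.58)]
{'mtx': array([[371.64829954,   0.        , 320.20659605],
       [  0.        , 371.64829954, 242.93058565],
       [  0.        ,   0.        ,   1.        ]]), 'T_tool_cam': array([[ 2.21355641e-03,  9.56058892e-01,  2.93166328e-01,
         7.49687125e-02],
       [ 9.99997550e-01, -2.11005507e-03, -6.69292668e-04,
         1.13635140e-03],
       [-2.12861092e-05,  2.93167091e-01, -9.56061220e-01,
        -1.25600206e-01],
       [ 0.00000000e+00,  0.00000000e+00,  0.00000000e+00,
         1.00000000e+00]])}
0.6 [ 0.15036058 -0.52906189  0.24831985] [ 1.79996529e+02 -2.05518384e-05  1.58672051e+01] 0.017
```

```bash
python3 - <<'E'
import cv2,numpy as np
a=cv2.imread("pics/top0.png")[160:310,190:450];b=cv2.imread("pics/side0.png")[210:360,200:460]
cv2.imwrite("pics/c0.png",np.vstack([cv2.resize(a,None,fx=2,fy=2,interpolation=3),cv2.resize(b,None,fx=2,fy=2,interpolation=3)]))
E
```

```text
(no output)
```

View pics/c0.png

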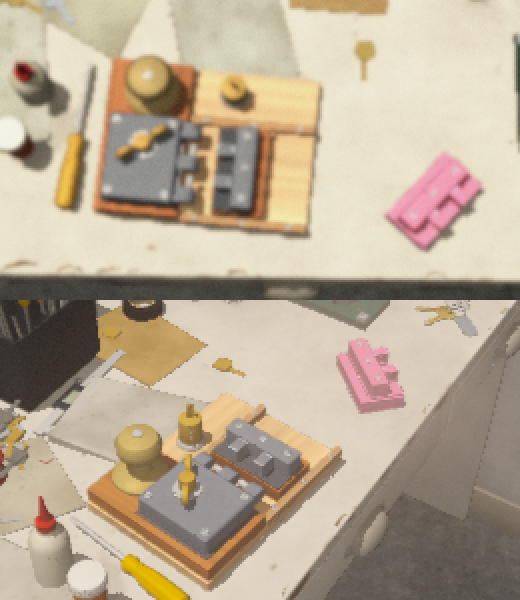

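View pics/top0.png

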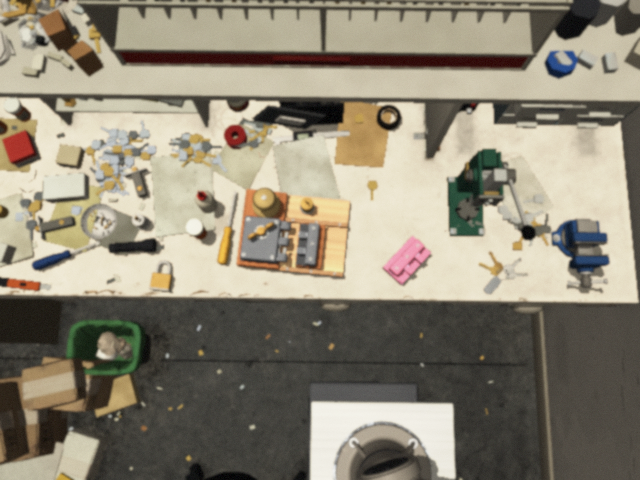

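```bash
cat > h.py <<'E'
from station import robot, fingers, vision, workorder, recognise
import cv2,numpy as np
from scipy.optimize import least_squares
from scipy.spatial.transform import Rotation as Ro
def proj(n,P,pose=None):
    P=np.atleast_2d(P); c=vision.calibration(n); K=c["mtx"]
    if n=="wrist":
        p,e=pose; R=Ro.from_euler("xyz",e,degrees=True).as_matrix()
        q=(P-p)@R; T=np.array(c["T_tool_cam"]); q=(q-T[:3,3])@T[:3,:3]
        q=q*[1,-1,-1]; r=np.linalg.norm(q[:,:2],axis=1); th=np.arctan2(r,q[:,2])
        return q[:,:2]/r[:,None]*th[:,None]*K[0,0]+K[:2,2]
    E=np.array(c["extrinsics"]); q=(P@E[:3,:3].T+E[:3,3])*[1,-1,-1]
    return q[:,:2]/q[:,2:]*K[0,0]+K[:2,2]
def mk(p,P):  # mockup (m) -> world
    P=np.atleast_2d(P)*1.; c,s=np.cos(p[2]),np.sin(p[2])
    return np.c_[p[0]+c*P[:,0]-s*P[:,1],p[1]+s*P[:,0]+c*P[:,1],P[:,2]]
def fit(n,P,uv,pose=None,p0=(.5,.2,0)):
    r=least_squares(lambda p:(proj(n,mk(p,P),pose)-uv).ravel(),p0,loss="soft_l1")
    return r.x,(proj(n,mk(r.x,P),pose)-uv)
E
python3 - <<'E'
from h import *
P=np.array([[108,-195,15],[-76,-195,15],[-76,55,35],[108,55,35],[72,0,103]])/1e3
uv=np.array([[349.5,201],[344,277],[237.5,266],[247.5,189],[264,196]])
p,r=fit("top",P[:4],uv[:4]);print(p,r.round(1))
# candidate hover
c=mk(p,[[-.01,-.05,.0]])[0]
for dx in (-.06,-.09):
  for z in (.27,.32):
    for yaw in (0,180,np.degrees(p[2])):
      q=robot.inverse_kinematics([c[0]+dx,c[1],z],[180,0,yaw]); print(dx,z,yaw,None if q is None else np.round(q))
E
```

```text
[ 0.52098475  0.27276453 -0.08177638] [[ 1.7 -0.1]
 [ 0.6  0.1]
 [-0.8 -0.2]
 [-1.1  0.1]]
-0.06 0.27 0 [  21.   23.  -67.   90.   21.   81. -138.]
-0.06 0.27 180 [-17.  12. -13.  92.   3.  77.  59.]
-0.06 0.27 -4.68544154039248 [  11.   17.  -51.   91.   14.   79. -136.]
-0.06 0.32 0 [ -38.   10.   11.   87.   -2.   83. -117.]
-0.06 0.32 180 [ -3.  13. -32.  85.   7.  84.  55.]
-0.06 0.32 -4.68544154039248 [ -47.   10.   22.   87.   -4.   83. -119.]
-0.09 0.27 0 [  25.   21.  -72.   94.   20.   80. -139.]
-0.09 0.27 180 [-13.   9. -20.  95.   3.  76.  57.]
-0.09 0.27 -4.68544154039248 [ -49.    8.   22.   96.   -3.   76. -122.]
-0.09 0.32 0 [  26.   19.  -72.   88.   18.   86. -137.]
-0.09 0.32 180 [ 22.  16. -66.  88.  15.  85.  46.]
-0.09 0.32 -4.68544154039248 [ -50.    7.   22.   91.   -3.   83. -122.]
```

```bash
python3 - <<'E'
from h import *
p=[.521,.2728,-.0818]; ps=np.degrees(p[2])+120
robot.move_to([.40,-.05,.36],[180,0,90])
c=mk(p,[[-.01,-.04,.26]])[0]
robot.move_to(c,[180,0,ps])
pose=(robot.current_tool_pos(),robot.current_eef_rot())
im=vision.grab_frame("wrist"); cv2.imwrite("pics/w0.png",im[:,:,::-1])
print([np.array(x).tolist() for x in pose],robot.current_time_s(),robot.current_joint_positions())
for l in ["jamb","thumbturn","door_knob","mockup","turn_axis","jamb_back"]:
    print(l,[(np.round(d["rect"]).tolist(),round(d["p"],2)) for d in recognise(l,"wrist")[:3]])
print(proj("wrist",mk(p,[[0,0,.078],[.072,0,.103],[-.064,-.04,.063],[-.076,-.195,.015]]),pose))
E
```

```text
[[0.5087750874289744, 0.231774389978964, 0.2601874914903349], [-179.99938779761064, 0.10628466751880623, 115.12170759424143]] 3.8583 [ 13.28602065  29.37649517 -60.02448303  82.34343041  25.48384194
  82.73414606 -21.59294362]
jamb [([288.0, 260.0, 117.0, 102.0], 0.87), ([221.0, 394.0, 40.0, 51.0], 0.75)]
thumbturn [([362.0, 178.0, 23.0, 81.0], 0.81), ([402.0, 106.0, 149.0, 108.0], 0.16)]
door_knob [([423.0, 217.0, 79.0, 81.0], 0.96), ([401.0, 105.0, 146.0, 110.0], 0.56)]
mockup [([434.0, 37.0, 53.0, 52.0], 0.25)]
turn_axis [([338.0, 224.0, 271.0, 270.0], 0.95)]
jamb_back [([287.0, 262.0, 114.0, 98.0], 0.94), ([222.0, 395.0, 34.0, 50.0], 0.69)]
[[354.26890179 182.23151863]
 [431.84767649 231.96328688]
 [266.70475301 183.24389052]
 [201.57380718 292.2544768 ]]
```

View pics/w0.png

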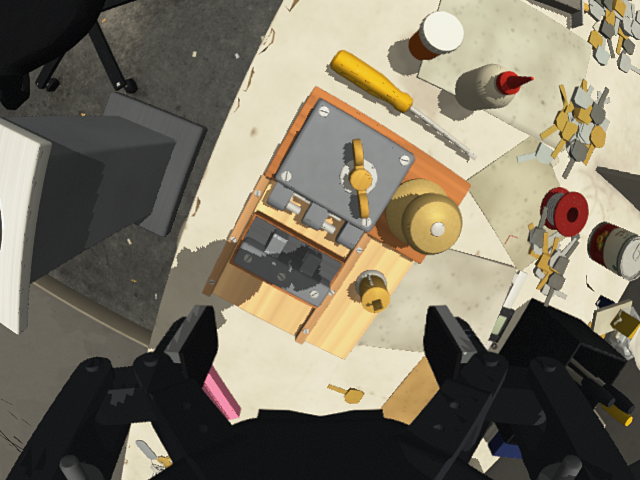

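```bash
python3 - <<'E'
from h import *
pose=([0.5087750874289744, 0.231774389978964, 0.2601874914903349], [-179.99938779761064, 0.10628466751880623, 115.12170759424143])
P=np.array([[-76,55,35],[108,55,35],[-76,-195,15],[108,-195,15],[72,0,103],[0,0,87],[-64,43,63],[36,43,63]])/1e3
uv=np.array([[314,87],[470,184],[205,293],[345,359],[438,229],[361,178.5],[314,94],[413,152]])
p,r=fit("wrist",P,uv,pose);print(p,r.round(1))
for a in np.arange(.8,1.4,.1):
  print(a,proj("wrist",mk(p,[[-.032*np.cos(a),.032*np.sin(a),.085],[.032*np.cos(a),-.032*np.sin(a),.085]]),pose).round().tolist())
for y in (-.11,-.12,-.13,-.14):
  print(y,proj("wrist",mk(p,[[-.066,y-.03,.035],[.038,y-.03,.035]]),pose).round().tolist())
E
python3 -c "
import cv2
a=cv2.imread('pics/w0.png')[70:370,190:490]
cv2.imwrite('pics/w0c.png',cv2.resize(a,(600,600),interpolation=2))"
```

```text
[ 0.52238503  0.27697478 -0.07142513] [[-2.3 -4.2]
 [ 2.4 -2.5]
 [ 0.1 -1.8]
 [ 0.2  1. ]
 [-1.8 -1.6]
 [-1.9  1.4]
 [ 2.4  3.2]
 [ 2.5  3.4]]
0.8 [[349.0, 142.0], [368.0, 217.0]]
0.9 [[353.0, 141.0], [364.0, 217.0]]
1.0 [[357.0, 140.0], [360.0, 218.0]]
1.1 [[361.0, 140.0], [356.0, 218.0]]
1.2 [[365.0, 141.0], [353.0, 217.0]]
1.2999999999999998 [[369.0, 142.0], [349.0, 217.0]]
-0.11 [[228.0, 262.0], [316.0, 307.0]]
-0.12 [[224.0, 270.0], [312.0, 315.0]]
-0.13 [[220.0, 277.0], [307.0, 322.0]]
-0.14 [[217.0, 285.0], [303.0, 329.0]]
```

View pics/w0c.png

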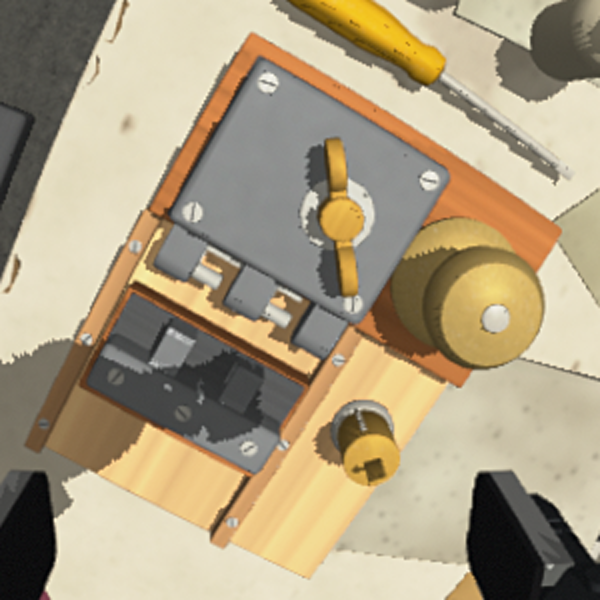

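```bash
python3 - <<'E'
from h import *
pose=([0.5087750874289744, 0.231774389978964, 0.2601874914903349], [-179.99938779761064, 0.10628466751880623, 115.12170759424143])
P=np.array([[-76,55,35],[108,55,35],[-76,-195,27],[108,-195,15],[0,0,88],[-64,43,63],[36,43,63],[-64,-40,63],[36,-40,63],[0,0,64.5]])/1e3
uv=np.array([[316,87],[470,185],[204,292.5],[345,358.5],[361,177.5],[319,98],[413.5,156],[275,177.5],[368.5,231],[359,176]])
p,r=fit("wrist",P,uv,pose);print(p,r.round(1))
t=mk(p,[[0,0,.08]]);print(t)
for a in np.arange(.8,1.1,.05):
  print(a,np.diff(proj("wrist",mk(p,[[-.033*np.cos(a),.033*np.sin(a),.085],[.033*np.cos(a),-.033*np.sin(a),.085]]),pose),axis=0).round(1))
# axis xy from the hub alone, given yaw
q=least_squares(lambda x:(proj("wrist",[[x[0],x[1],.0895]],pose)-[361,177.5]).ravel(),p[:2]).x;print(q)
# feasibility of the whole arc
from h import robot
q=robot.current_joint_positions();print(q)
for a in (.94,0,1.57):
  psi=np.degrees(p[2]+np.pi-a);c=mk(p,[[-.022*np.cos(a),.022*np.sin(a),.085]])[0]
  print(a,np.round(robot.inverse_kinematics(c,[180,0,psi])))
E
```

```text
[ 0.52377785  0.2783648  -0.08527433] [[-1.  -5.5]
 [ 3.9 -2.4]
 [-2.2  0.7]
 [-0.8  1. ]
 [ 0.5  1.8]
 [ 0.7 -2.2]
 [ 4.3 -0.4]
 [-2.9  1. ]
 [ 0.6  2.7]
 [-0.5 -0.2]]
[[0.52377785 0.2783648  0.08      ]]
0.8 [[17.9 77.5]]
0.8500000000000001 [[13.9 78.4]]
0.9000000000000001 [[10. 79.]]
0.9500000000000002 [[ 6.  79.4]]
1.0000000000000002 [[ 2.  79.6]]
1.0500000000000003 [[-2.  79.7]]
1.1000000000000003 [[-6.  79.5]]
[0.52255647 0.27958963]
[ 13.22792029  29.39135815 -60.12022696  82.37599597  25.45940331
  82.70463776 -21.60064573]
0.94 [  3.  42. -54.  91.  36.  66. -28.]
0 [ 10.  46. -64.  93.  43.  69.  21.]
1.57 [ -2.  40. -46.  89.  31.  65. -59.]
```

```bash
cat >> h.py <<'E'
def wing(p,a,r=.022,z=.085):
    return mk(p,[[-r*np.cos(a),r*np.sin(a),z]])[0],[180,0,np.degrees(p[2]+np.pi-a)]
E
python3 - <<'E'
from h import *
p=[.523,.279,-.08]; a=.94
fingers.gripper_to(.35,60)
robot.move_to(*wing(p,a,z=.14))
pose=(robot.current_tool_pos(),robot.current_eef_rot())
im=vision.grab_frame("wrist"); cv2.imwrite("pics/w1.png",im[:,:,::-1])
print([np.array(x).tolist() for x in pose],robot.current_time_s(),robot.current_finger_gap())
for l in ["thumbturn","door_knob"]:
    print(l,[(np.round(d["rect"]).tolist(),round(d["p"],2)) for d in recognise(l,"wrist")[:3]])
print(proj("wrist",mk(p,[[0,0,.0895],[-.033*np.cos(a),.033*np.sin(a),.0895],[.033*np.cos(a),-.033*np.sin(a),.0895]]),pose))
E
```

```text
[[0.5119814138553869, 0.2978134581654132, 0.14076351641158094], [179.95845598787926, 0.017559625960822615, 121.54651838143239]] 5.3833 0.3511742039525705
thumbturn [([322.0, 307.0, 31.0, 111.0], 0.96), ([303.0, 288.0, 347.0, 284.0], 0.41)]
door_knob [([415.0, 353.0, 62.0, 120.0], 0.71)]
[[319.13345109 316.21988669]
 [319.19516849 258.43964552]
 [319.09347869 365.74563017]]
```

View pics/w1.png

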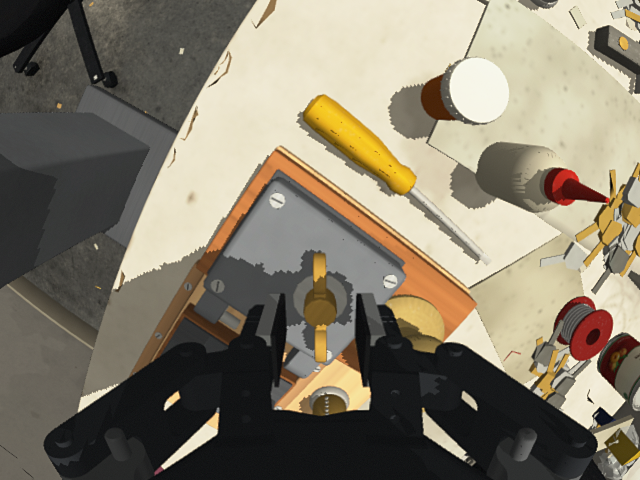

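```bash
cat >> h.py <<'E'
def sweep(p,a0,a1,over=.12,r=.024,fmax=11):
    s=np.sign(a1-a0)
    for a in list(np.linspace(a0,a1,int(abs(a1-a0)/.16)+1)[1:])+[a1+s*d for d in np.arange(.03,over+.01,.03)]:
        robot.line_to(*wing(p,a,r),velocity=.03)
        f=robot.current_contact_force(); th=p[2]+np.pi-a
        ft=-np.sin(th)*f[0]+np.cos(th)*f[1]; fr=np.cos(th)*f[0]+np.sin(th)*f[1]
        print(round(a,2),"ft",round(ft,1),"fr",round(fr,1),"fz",round(f[2],1),"gap",round(robot.current_finger_gap(),3))
        if abs(ft)>fmax and (a1-a)*s<.1: break
    return a
E
python3 - <<'E'
from h import *
p=[.522,.281,-.08]; a=.94
print(robot.line_to(*wing(p,a,r=.024),velocity=.08,f_stop=8))
fingers.gripper_to(0,30)
print(robot.current_finger_gap(),robot.current_tool_pos(),robot.current_contact_force())
a=sweep(p,a,0)
print(robot.current_time_s(),robot.current_eef_rot())
E
```

```text
False
0.06743698919869037 [0.50958688 0.30175304 0.08573373] [-0.39760181 -1.11623721  3.08395193]
0.75 ft 2.8 fr -0.8 fz 5.4 gap 0.066
0.56 ft 4.3 fr 0.9 fz 6.6 gap 0.073
0.38 ft 5.0 fr 2.7 fz 8.4 gap 0.071
0.19 ft 6.2 fr 3.6 fz 8.8 gap 0.071
0.0 ft 5.8 fr 5.5 fz 9.0 gap 0.073
-0.03 ft 4.2 fr 5.1 fz 8.5 gap 0.075
-0.06 ft 2.8 fr 4.0 fz 7.4 gap 0.07
-0.09 ft 2.7 fr 5.0 fz 7.4 gap 0.07
-0.12 ft 1.7 fr 4.1 fz 6.1 gap 0.072
9.3583 [ 1.79957750e+02 -1.60639810e-01 -1.77898077e+02]
```

```bash
python3 - <<'E'
from h import *
print(robot.current_torque())
fingers.gripper_to(.35)
p=[.522,.281,-.08]
robot.line_to(wing(p,-.12,r=.024,z=.16)[0],velocity=.12)
pose=(robot.current_tool_pos(),robot.current_eef_rot())
im=vision.grab_frame("wrist"); cv2.imwrite("pics/w2.png",im[:,:,::-1])
print([np.array(x).tolist() for x in pose],robot.current_time_s())
for a in (0,.1,.2): print(proj("wrist",mk(p,[[0,0,.0895],[-.033*np.cos(a),.033*np.sin(a),.0895],[.033*np.cos(a),-.033*np.sin(a),.0895],[-.064,.043,.063],[.036,.043,.063]]),pose).round())
E
```

```text
[-0.21776162  0.91545148 -0.99355973]
[[0.49784690400390513, 0.27952324296601894, 0.15945415913400865], [-179.9387846243736, -0.03594717688610526, -177.71706684732942]] 10.5333
[[323. 306.]
 [330. 253.]
 [316. 352.]
 [404. 200.]
 [377. 340.]]
[[323. 306.]
 [336. 254.]
 [311. 351.]
 [404. 200.]
 [377. 340.]]
[[323. 306.]
 [342. 255.]
 [306. 350.]
 [404. 200.]
 [377. 340.]]
```

View pics/w2.png

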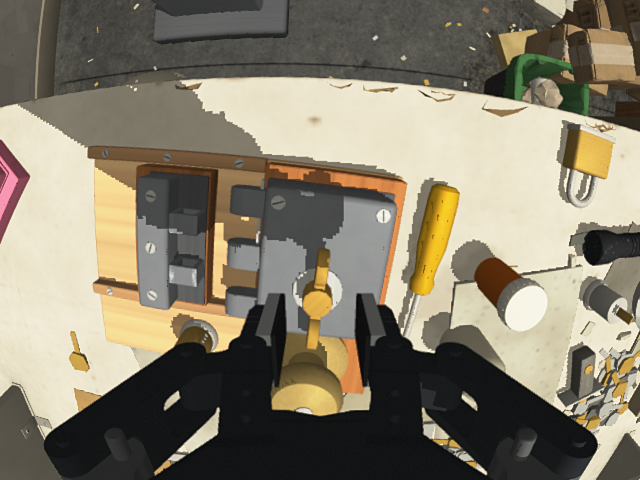

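```bash
python3 - <<'E'
from h import *
p=[.522,.281,-.085]; o=[180,0,np.degrees(p[2])+90]
robot.move_to(mk(p,[[-.014,-.198,.14]])[0],o)
fingers.gripper_to(.5)
robot.line_to(mk(p,[[-.014,-.198,.036]])[0],velocity=.12,f_stop=10)
print(robot.current_contact_force(),robot.current_tool_pos())
for k in range(4):
    s=robot.line_to(mk(p,[[-.014,-.102,.036]])[0],velocity=.05,f_stop=18)
    t=(robot.current_tool_pos()-np.array([p[0],p[1],0])); c,sn=np.cos(p[2]),np.sin(p[2])
    y=-sn*t[0]+c*t[1]; print(s,"mock y",y,robot.current_contact_force())
    if y>-.119 or not s: break
print(robot.current_time_s())
im=vision.grab_frame("side"); cv2.imwrite("pics/s1.png",cv2.resize(im[240:360,220:400,::-1],None,fx=4,fy=4,interpolation=2))
E
```

```text
[1.05037109 0.56239917 0.54212536] [0.49194539 0.08519258 0.03669408]
True mock y -0.11838501932930466 [ 0.55563269 -0.55679482  0.24223976]
14.4417
```

View pics/s1.png

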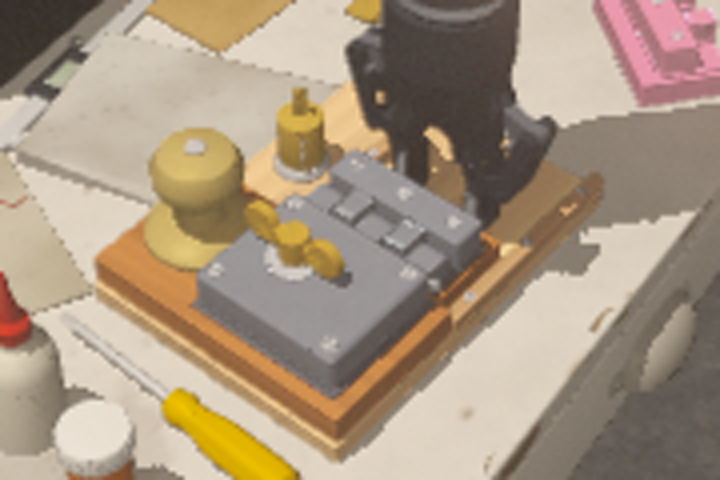

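```bash
python3 - <<'E'
from h import *
p=[.522,.281,-.085]; c,sn=np.cos(p[2]),np.sin(p[2])
def y():
    t=robot.current_tool_pos()-np.array([p[0],p[1],0]); return round(-sn*t[0]+c*t[1],4)
for k in range(2):
    s=robot.line_to(mk(p,[[-.014,-.106,.036]])[0],velocity=.015,f_stop=22)
    print(s,y(),robot.current_contact_force())
im=vision.grab_frame("top")
robot.line_to(mk(p,[[-.014,-.17,.036]])[0],velocity=.12)
robot.line_to(mk(p,[[-.014,-.17,.16]])[0],velocity=.15)
fingers.gripper_to(.35)
print(robot.current_time_s())
pose=(robot.current_tool_pos(),robot.current_eef_rot())
im=vision.grab_frame("wrist"); cv2.imwrite("pics/w3.png",im[:,:,::-1])
E
```

```text
False -0.118 [ -3.52487793 -18.34127131  10.80531714]
False -0.1179 [ -4.90497359 -17.11220188  11.13675141]
17.7917
```

View pics/w3.png

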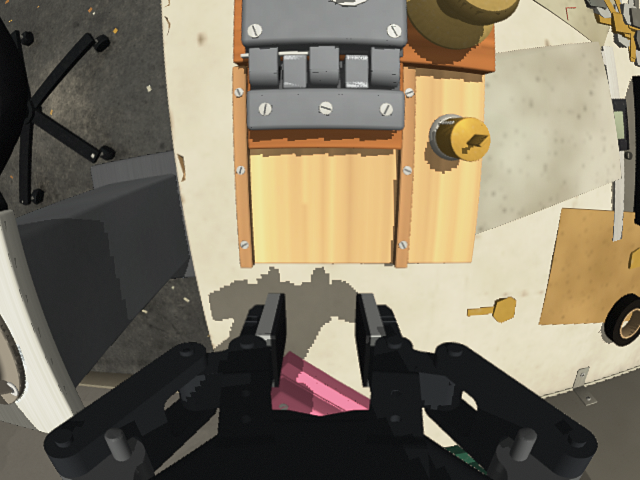

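```bash
python3 - <<'E'
from h import *
p=[.522,.281,-.085]
robot.move_to(*wing(p,0,r=.024,z=.15))
print(robot.line_to(*wing(p,0,r=.024),velocity=.08,f_stop=8))
fingers.gripper_to(0,40)
print(robot.current_finger_gap(),robot.current_contact_force())
sweep(p,0,1.571,fmax=15)
print(robot.current_torque(),robot.current_time_s(),robot.current_eef_rot())
fingers.gripper_to(.35)
robot.line_to(wing(p,1.691,r=.024,z=.19)[0],velocity=.15)
pose=(robot.current_tool_pos(),robot.current_eef_rot())
im=vision.grab_frame("wrist"); cv2.imwrite("pics/w4.png",im[:,:,::-1])
for a in (1.4,1.5,1.571): print(proj("wrist",mk(p,[[0,0,.0895],[-.033*np.cos(a),.033*np.sin(a),.0895],[.033*np.cos(a),-.033*np.sin(a),.0895]]),pose).round())
print(robot.current_time_s())
E
```

```text
False
0.06804768590325003 [-1.96418235 -4.70363117  4.59618726]
0.17 ft 5.7 fr 0.1 fz 5.9 gap 0.069
0.35 ft 4.7 fr -0.6 fz 6.4 gap 0.069
0.52 ft 4.4 fr -1.7 fz 7.3 gap 0.074
0.7 ft 3.7 fr -1.6 fz 6.3 gap 0.071
0.87 ft 3.3 fr -3.1 fz 6.0 gap 0.073
1.05 ft 1.7 fr -3.4 fz 6.6 gap 0.072
1.22 ft 0.4 fr -3.7 fz 5.7 gap 0.072
1.4 ft -0.6 fr -3.9 fz 5.7 gap 0.074
1.57 ft -2.1 fr -3.6 fz 5.5 gap 0.072
1.6 ft -0.9 fr -3.1 fz 5.7 gap 0.068
1.63 ft 0.0 fr -4.3 fz 6.1 gap 0.071
1.66 ft 0.2 fr -3.5 fz 7.0 gap 0.074
1.69 ft 0.4 fr -4.7 fz 8.8 gap 0.073
[-1.00240775  0.40598789  0.99807624] 24.0667 [1.79953360e+02 8.34190539e-02 7.90299043e+01]
[[319. 284.]
 [305. 237.]
 [333. 325.]]
[[319. 284.]
 [310. 236.]
 [328. 326.]]
[[319. 284.]
 [313. 236.]
 [325. 327.]]
25.325
```

View pics/w4.png

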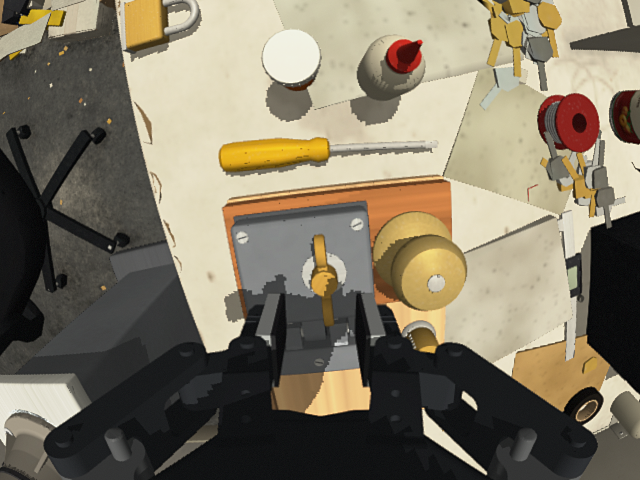

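```bash
python3 -c "
from station import robot,workorder
robot.pause(.3); print(workorder.close_job())"
```

```text
the job is handed in; nothing more can be done
None
```

The job is handed in with the deadlock locked: the pins were drawn in, the jamb was pushed home with its rings meshed, and the thumbturn was turned to its thrown stop. The pictures showed the door knob and the loose things round the lock where they were.

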